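# Show which tube goes into which flask

### The job

Show your lab partner the next pour by pointing: first bring the fingertips down to about 2 cm straight above the tube with the red stopper and stay there for two seconds, then do the same above the mouth of the flask with the red collar, and finally lift the hand well clear, at least 15 cm above that flask. Touch, lift or move nothing at any time, and do not come down over any other tube or flask.

Things in the scene. Friction and masses are not known exactly. Their poses are not given: they have to be found in the camera images.
- rack: Blue plastic test-tube rack, fixed to the bench: base 70 x 260 x 12 mm, top plate 78 mm above the bench with five holes in a row, 45 mm apart along the rack's y axis. Origin: centre of its underside. It stands anywhere on the robot's left half of the bench, turned up to 0.5 rad.
- tube_red_top (a point): Centre of the top face of the red stopper (31 mm across, 16 mm high), the highest point of that tube, 178 mm above the bench: the first thing to point at.
- flask_red_mouth (a point): Centre of the open mouth (42 mm across the rim) of the flask with the red collar, the highest point of that flask, 146 mm above the bench: the second thing to point at.
- tube_red: Loose glass test tube, 25 mm in diameter, closed by a red stopper 31 mm across. It stands upright in one of the rack's five holes, which one varies. Origin: centre of its underside, 12 mm above the bench; z up; the stopper's top is 166 mm above the origin.
- tube_yellow: Loose glass test tube, 25 mm in diameter, closed by a yellow stopper 31 mm across. It stands upright in one of the rack's five holes, which one varies. Origin: centre of its underside, 12 mm above the bench; z up; the stopper's top is 166 mm above the origin.
- tube_green: Loose glass test tube, 25 mm in diameter, closed by a green stopper 31 mm across. It stands upright in one of the rack's five holes, which one varies. Origin: centre of its underside, 12 mm above the bench; z up; the stopper's top is 166 mm above the origin.
- tube_blue: Loose glass test tube, 25 mm in diameter, closed by a blue stopper 31 mm across. It stands upright in one of the rack's five holes, which one varies. Origin: centre of its underside, 12 mm above the bench; z up; the stopper's top is 166 mm above the origin.
- tube_white: Loose glass test tube, 25 mm in diameter, closed by a white stopper 31 mm across. It stands upright in one of the rack's five holes, which one varies. Origin: centre of its underside, 12 mm above the bench; z up; the stopper's top is 166 mm above the origin.
- flask_red: Loose conical glass flask, 85 mm across at the foot, 146 mm high, with a red plastic collar 62 mm across and 12 mm thick round its neck, 108 to 120 mm above the bench. Origin: centre of its underside; z up. It stands on the robot's right half of the bench; the three flasks swap places.
- flask_yellow: Loose conical glass flask, 85 mm across at the foot, 146 mm high, with a yellow plastic collar 62 mm across and 12 mm thick round its neck, 108 to 120 mm above the bench. Origin: centre of its underside; z up. It stands on the robot's right half of the bench; the three flasks swap places.
- flask_blue: Loose conical glass flask, 85 mm across at the foot, 146 mm high, with a blue plastic collar 62 mm across and 12 mm thick round its neck, 108 to 120 mm above the bench. Origin: centre of its underside; z up. It stands on the robot's right half of the bench; the three flasks swap places.
- beaker: Loose glass beaker, 70 mm across, 90 mm high, a bystander far behind the rack. Origin: centre of its underside.
- mortar: Loose white ceramic bowl, 90 mm across, 50 mm high, a bystander at the far middle of the bench. Origin: centre of its underside.
Not all that is in view belongs to the job. Leave any purple look-alike of the tube_blue alone. What is shaped like the flask_yellow but purple is not meant.

How it is judged:
By the outcome, as a careful person would: the job done as asked, in the order asked, and still so for the second after the job is handed in, with the robot touching nothing.
It also fails if it takes over 45 s, if anything falls off the work surface, if the arm or the gripper's body presses on something with over 40 N, if the wrist force passes 120 N, or if a joint passes its speed limit or range.

### The arm

A 6-joint arm with a two-finger parallel gripper is mounted at the origin on the work surface. World frame = base frame: x ahead of the robot, y to its left, z up, the work surface at z = 0. Lengths are in m, angles in rad, forces in N, time in s.
With the tool pointing down it reaches from about 0.35 to 0.85 m from the base axis. Payload 8.1 kg.
Tool frame: the origin (TCP) lies midway between the tips of the shut fingers; the grasp point (between the pads) lies 19 mm behind it; x points along the fingers, y is the direction in which the jaws open and shut, and the axes are right-handed (so a half turn about x gives the same grasp; the last joint's range is limited). The gripper opens to 93 mm and grips with 3 to 60 N. Pads are 15 mm wide; open, the fingers measure 128 mm over their backs; the gripper's body (75 mm by 188 mm) begins 65 mm behind the grasp point.
Start: joints at [1.037, 0.13, 1.488, -0, 1.523, -0.085], TCP at [0.26, 0.541, 0.219] pointing down, gripper open.
Joint ranges: [-2.96, 2.96], [-0.89, 2.26], [0.02, 2.5], [-1.34, 4.48], [0, 2.73], [-2.66, 2.66]. Speed limits (rad/s): [2.39, 2.39, 2.79, 3.14, 3.14, 3.14].

### API

Orientations are given as a unit quaternion [w, x, y, z].
In Python, from bench import arm gives the robot as it stands.
- The arm moves only by the tool move_arm, never from a script. Its argument "commands" is one flat list of numbers, 7 for each row, row after row: the turn, a rotation vector about the tool's x, y, z in rad, then the shift along the tool's x, y, z in m, then the opening, from -1 (shut) to 1 (fully open). In form: [wx, wy, wz, tx, ty, tz, hand, wx, wy, wz, tx, ty, tz, hand, ...]. A call has 1 to 12 rows; each row is the pose to reach, as a shift and turn from the pose commanded when the call began, along the tool's axes at that moment; what a row does not reach only later rows make up. A row lasts 1/12 s, in which the tool goes at most 41.7 mm and 7.16 degrees, less where a joint would pass 70% of its speed; a pose out of reach is approached as far as the arm can. A call with a gripper value outside its range is refused whole. The fingers move at their own pace and stop on an object; "squeeze" is the grip in N (left out, the last holds). Time passes only in rows, so rows that repeat a pose let the fingers close. It gives the time, the measured TCP pose, the force and the opening at its end, in the units of the state.
- arm.observe(): the state, without advancing time (a new reading comes with each control period).
- arm.grab_frame(name): name is "scene" or "top"; returns (picture, depth): 384x512x3 uint8, red, green, blue; 384x512 float32, m along the optical axis (not along the pixel's ray), 0 where there is no reading.
- arm.calibration(name): a dict with "mtx" (3x3 intrinsics, pixels), "rvec" (rotation vector, rad) and "tvec" (3), from world to camera coordinates, as OpenCV has them. Camera axes: x right, y down, z forward; pixel columns grow to the right and rows downward; lengths in m; the calibration is good to about 2 mm. A picture is of the moment at which its call begins. calibration takes no time and is no camera call.
- arm.sign_off(): hands the job in, once; it reports no verdict.
Trained networks look in the newest picture that a camera, given by its name, has taken for a name from the list of things; names that differ only in an ending like _2 or _b are one class to them, and where a whole thing is asked for, a point or a joint stands for the part that bears it (a point fixed in the world has none). Each returns a list of dicts, best first, with "conf" (0 to 1); they miss things now and then, are a little off and sometimes report something else, mostly with a low value. They report only what shows in the picture. A call takes as long as a camera call. They do not tell look-alikes from the thing itself.
- arm.regions_of(thing, camera): "region" (384x512 bool, what is visible of it) and "rect" ([centre column, centre row, width, height] in pixels, round what is visible of it).
- arm.spot_point(thing, camera): "uv" ([column, row] in pixels: a listed point, or the origin of a listed thing).
The state is a dict: "clock": time; "joint_pos": joint angles; "dq": joint speeds; "effort": joint torques, N m; "tcp_pos": TCP position; "tool_rot": TCP orientation; "ft_force": force on the tool from outside, world axes, zero at the start; "torque": the same for the moment, N m; "width": opening from 0.0 (shut) to 1.0 (fully open).
Only numpy, scipy, OpenCV 4.12 (cv2) and the standard library are available. Lean on these libraries where they do the work, as an engineer would, in place of code of your own. Each camera call takes 0.05 s, during which the arm holds its last target. There are 200 camera calls.

## Working session

There is one attempt and no reset: what is moved stays moved. The work goes in short steps, Python scripts to look and compute and a tool call to move; the robot and the scene stay as the last step left them, time stands still between calls to the robot, and variables do not carry over. Pictures are saved under pics/ and viewed, about 8 in all and at most 12, crops included, and the job is handed in when it is done.

Besides the shell and the picture viewer there is one more tool, called after "Call:" by a JSON object that holds its "fn" and its "kwargs", one argument or row to a line. move_arm: Moves the arm, as the interface text tells. Its arguments: {"type":"object","properties":{"commands":{"type":"array"},"squeeze":{"type":"number"}},"required":["commands"]}

```bash
mkdir -p pics; cat > h.py <<'E'
import numpy as np, cv2
from bench import arm
def grab(n):
    p,d=arm.grab_frame(n); c=arm.calibration(n)
    return p,d,np.array(c["mtx"]),cv2.Rodrigues(np.array(c["rvec"],float))[0],np.array(c["tvec"],float).ravel()
def world(d,K,R,t):
    v,u=np.mgrid[:384,:512]
    P=np.stack([(u-K[0,2])/K[0,0]*d,(v-K[1,2])/K[1,1]*d,d],-1)
    return (P-t)@R
def ray_z(uv,z,K,R,t):
    r=R.T@np.array([(uv[0]-K[0,2])/K[0,0],(uv[1]-K[1,2])/K[1,1],1]); o=-R.T@t
    return o+r*(z-o[2])/r[2]
E
python3 - <<'E'
from h import *
s=arm.observe(); print(s)
for n in("scene","top"):
    p,d,K,R,t=grab(n); print(n,"cam at",-R.T@t)
    cv2.imwrite(f"pics/{n}0.png",cv2.resize(p[...,::-1],(800,600)))
    for th in("tube_red_top","flask_red_mouth"):
        for q in arm.spot_point(th,n): print(th,q["uv"],q["conf"],ray_z(q["uv"],.178 if 'tube' in th else .146,K,R,t))
E
```

```text
{'clock': 0.0, 'joint_pos': array([ 1.03663007e+00,  1.31155221e-01,  1.48927702e+00, -5.70922385e-06,
        1.52298582e+00, -8.54557595e-02]), 'dq': array([-0.00092724,  0.00145511,  0.00031277, -0.00063158,  0.0013154 ,
       -0.00036308]), 'effort': array([ 8.04909741e-04, -5.59826267e+01, -4.91782129e+01,  7.71603291e-02,
        3.47996922e-02, -2.06187765e-04]), 'tcp_pos': array([0.26000529, 0.54010985, 0.21759223]), 'tool_rot': array([ 0.68918999,  0.15670014,  0.68957967, -0.15793068]), 'ft_force': array([ 0.10559566, -0.19795609, -0.11075724]), 'torque': array([-0.00471465,  0.01908192, -0.02964367]), 'width': 0.9998851179464168}
scene cam at [1.36795794 0.30365873 0.62857072]
tube_red_top [327.3, 223.8] 0.65 [0.76317334 0.17472279 0.178     ]
tube_red_top [357.4, 168.0] 0.57 [0.53716373 0.17563366 0.178     ]
flask_red_mouth [178.6, 134.1] 0.72 [ 0.5114531  -0.30589589  0.146     ]
top cam at [ 0.45203965 -0.04181828  0.93752253]
tube_red_top [157.7, 225.4] 0.56 [0.5500344  0.18234826 0.178     ]
flask_red_mouth [379.2, 273.9] 0.73 [ 0.5094921  -0.30788339  0.146     ]
```

View pics/scene0.png

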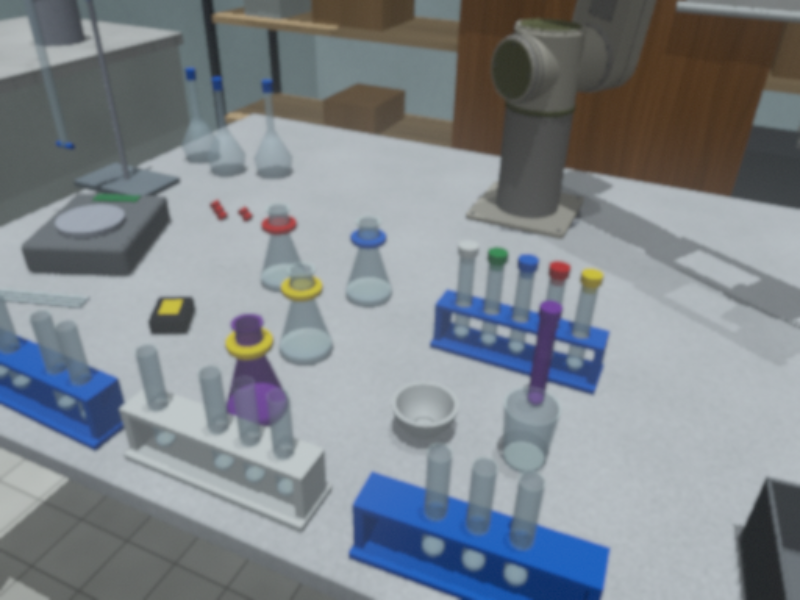

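View pics/top0.png

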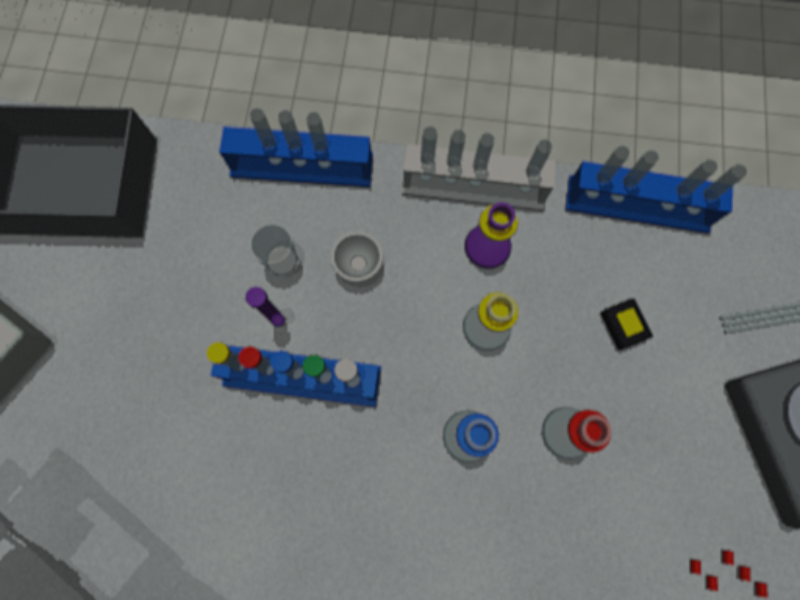

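The scene view (800-px scale) shows the five-tube blue rack, with the red stopper at (559,270), second from the yellow end. The red-collared flask is at (280,222). The top view shows the red stopper at (250,357) and the red flask's mouth at (594,431). Other red things are the small red bits at (700–760, 560–590), which are not tubes or flasks. The purple tube at (257,297) and the purple flask with a yellow collar at (498,217) are look-alikes, so I leave them out. The detector's other red-tube hit, at scene (327,224), falls on the beaker and purple tube area, so I reject it. Next I'll measure by colour and depth and check with a crop.

```bash
python3 - <<'E'
from h import *
for n in("top","scene"):
    p,d,K,R,t=grab(n); W=world(d,K,R,t)
    hsv=cv2.cvtColor(p,cv2.COLOR_RGB2HSV)
    m=(((hsv[...,0]<8)|(hsv[...,0]>172))&(hsv[...,1]>150)&(hsv[...,2]>70)).astype(np.uint8)
    k,l,st,c=cv2.connectedComponentsWithStats(m)
    for i in range(1,k):
        if st[i,4]<25: continue
        w=W[(l==i)&(d>0)]; z=np.percentile(w[:,2],90); top=w[w[:,2]>z-.006]
        print(n,c[i].round(1),st[i],"zmax",z.round(3),"mid",((top.min(0)+top.max(0))/2).round(3),"ext",np.ptp(top,axis=0).round(3),"ray178",ray_z(c[i],.178,K,R,t).round(3),"ray114",ray_z(c[i],.114,K,R,t).round(3))
    # anything high near targets / path
    if n=="top":
        h=(W[...,2]>.12)&(d>0)&(W[...,0]>.2)&(W[...,0]<.85)&(abs(W[...,1])<.5)
        k,l,st,c=cv2.connectedComponentsWithStats(h.astype(np.uint8))
        for i in range(1,k):
            if st[i,4]>15: w=W[l==i]; print(" high",c[i].round(),st[i,4],w.mean(0).round(3),"zmax",np.percentile(w[:,2],95).round(3))
        a=cv2.resize(p[190:270,120:220,::-1],(400,320),interpolation=2); b=cv2.resize(p[235:315,330:430,::-1],(400,320),interpolation=2)
        cv2.imwrite("pics/crop.png",np.hstack([a,b]))
E
```

```text
top [159.3 228.3] [153 222  14  13 140] zmax 0.18 mid [0.545 0.177 0.179] ext [0.027 0.029 0.006] ray178 [0.544 0.178 0.178] ray114 [0.552 0.196 0.114]
top [371.8 275.9] [364 263  24  26 226] zmax 0.122 mid [ 0.507 -0.308  0.132] ext [0.057 0.052 0.03 ] ray178 [ 0.501 -0.282  0.178] ray114 [ 0.505 -0.302  0.114]
top [379.7 275.4] [375 270  10  12  94] zmax 0.123 mid [ 0.508 -0.317  0.121] ext [0.025 0.021 0.006] ray178 [ 0.504 -0.298  0.178] ray114 [ 0.509 -0.32   0.114]
top [465.6 356.4] [463 353   6   8  44] zmax 0.017 mid [ 0.35  -0.568  0.014] ext [0.016 0.011 0.007] ray178 [ 0.368 -0.474  0.178] ray114 [ 0.361 -0.51   0.114]
top [445.1 362.3] [443 359   5   8  38] zmax 0.018 mid [ 0.331 -0.517  0.016] ext [0.016 0.011 0.007] ray178 [ 0.352 -0.433  0.178] ray114 [ 0.344 -0.466  0.114]
top [476.5 366.6] [474 363   6   8  45] zmax 0.017 mid [ 0.331 -0.593  0.015] ext [0.016 0.012 0.008] ray178 [ 0.352 -0.495  0.178] ray114 [ 0.344 -0.533  0.114]
top [455.6 372.9] [453 369   6   9  48] zmax 0.017 mid [ 0.31  -0.543  0.015] ext [0.017 0.013 0.007] ray178 [ 0.336 -0.454  0.178] ray114
[... 180 characters left out ...]
.114]
 high [319. 141.] 381 [ 0.81  -0.155  0.131] zmax 0.148
 high [165. 191.] 196 [0.631 0.187 0.16 ] zmax 0.169
 high [319. 199.] 408 [ 0.665 -0.165  0.13 ] zmax 0.148
 high [141. 227.] 236 [0.543 0.22  0.169] zmax 0.181
 high [161. 230.] 217 [0.543 0.175 0.17 ] zmax 0.18
 high [181. 232.] 198 [0.542 0.131 0.172] zmax 0.181
 high [201. 235.] 192 [0.542 0.086 0.173] zmax 0.181
 high [221. 237.] 181 [0.542 0.042 0.175] zmax 0.181
 high [378. 276.] 454 [ 0.506 -0.311  0.131] zmax 0.148
 high [305. 278.] 428 [ 0.481 -0.151  0.13 ] zmax 0.148
scene [357.8 171. ] [353 169  11   5  45] zmax 0.18 mid [0.552 0.179 0.179] ext [0.018 0.021 0.004] ray178 [0.55  0.18  0.178] ray114 [0.434 0.162 0.114]
```

View pics/crop.png

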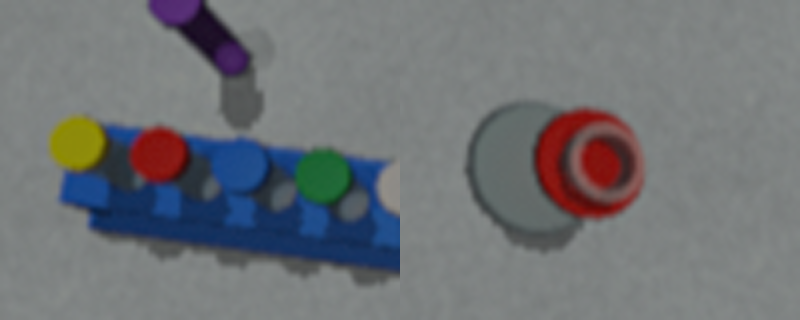

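The crop confirms both targets. The red stopper sits between yellow and blue at px (160,229), measured (0.545, 0.177) at z 0.179 against the expected 0.178. The red-collared flask's mouth is at px (380,275), about (0.508, -0.308) at z 0.148 against the expected 0.146. The two cameras agree to within 5 mm.

```bash
cat > g.py <<'E'
import sys; from h import *
from scipy.spatial.transform import Rotation as Ro
s=arm.observe(); M=Ro.from_quat(np.roll(s["tool_rot"],-1)).as_matrix()
print(s["clock"],s["tcp_pos"],s["width"],"\n",M.round(4))
for a in sys.argv[1:]:
    print(a,"tool shift",(M.T@(np.array(eval(a))-s["tcp_pos"])).round(4))
E
python3 g.py "(.26,.541,.32)" "(.545,.177,.32)" "(.545,.177,.198)"
```

```text
0.4 [0.26026158 0.54052288 0.21847468] 1.0031366101020744 
 [[-1.000e-04  4.339e-01  9.010e-01]
 [-3.000e-04  9.010e-01 -4.339e-01]
 [-1.000e+00 -3.000e-04 -0.000e+00]]
(.26,.541,.32) tool shift [-0.1015  0.0003 -0.0004]
(.545,.177,.32) tool shift [-0.1015 -0.204   0.4143]
(.545,.177,.198) tool shift [ 0.0205 -0.204   0.4143]
```

Call:
{"fn": "move_arm", "kwargs": {
  "commands": [0, 0, 0, -0.04, 0, 0, -1, 0, 0, 0, -0.08, 0, 0, -1, 0, 0, 0, -0.102, 0, 0, -1, 0, 0, 0, -0.102, -0.018, 0.036, -1, 0, 0, 0, -0.102, -0.036, 0.072, -1, 0, 0, 0, -0.102, -0.054, 0.108, -1, 0, 0, 0, -0.102, -0.072, 0.145, -1, 0, 0, 0, -0.102, -0.09, 0.181, -1, 0, 0, 0, -0.102, -0.108, 0.217, -1, 0, 0, 0, -0.102, -0.126, 0.253, -1, 0, 0, 0, -0.102, -0.144, 0.29, -1, 0, 0, 0, -0.102, -0.162, 0.327, -1]
}}

```text
clock: 1.4
tcp_pos: [0.4855, 0.251, 0.3209]
tool_rot: [0.69, 0.157, 0.689, -0.157]
ft_force: [-0.2, 0.6, 0.9]
width: 0.188
```

```bash
python3 g.py "(.545,.177,.32)"
```

```text
1.4 [0.48547706 0.25102186 0.32090254] 0.18813378327108124 
 [[ 5.000e-04  4.337e-01  9.011e-01]
 [ 3.000e-04  9.011e-01 -4.337e-01]
 [-1.000e+00  5.000e-04  4.000e-04]]
(.545,.177,.32) tool shift [ 0.0009 -0.0409  0.0857]
```

Call:
{"fn": "move_arm", "kwargs": {
  "commands": [0, 0, 0, 0, -0.017, 0.035, -1, 0, 0, 0, 0, -0.03, 0.062, -1, 0, 0, 0, 0, -0.038, 0.08, -1, 0, 0, 0, 0, -0.042, 0.087, -1, 0, 0, 0, 0, -0.042, 0.087, -1, 0, 0, 0, 0, -0.042, 0.087, -1, 0, 0, 0, 0, -0.042, 0.087, -1, 0, 0, 0, 0, -0.042, 0.087, -1, 0, 0, 0, 0, -0.042, 0.087, -1]
}}

```text
clock: 2.15
tcp_pos: [0.5442, 0.1784, 0.3209]
tool_rot: [0.69, 0.157, 0.689, -0.157]
ft_force: [0.1, 0.4, -0.5]
width: 0.003
```

```bash
python3 g.py "(.545,.177,.198)"; python3 - <<'E'
from h import *
p,d,K,R,t=grab("scene"); cv2.imwrite("pics/s2.png",cv2.resize(p[40:280,200:512,::-1],(780,600),interpolation=2))
E
```

```text
2.15 [0.54420721 0.1783955  0.32089747] 0.0034488003678890696 
 [[ 3.000e-04  4.322e-01  9.018e-01]
 [ 3.000e-04  9.018e-01 -4.322e-01]
 [-1.000e+00  4.000e-04  2.000e-04]]
(.545,.177,.198) tool shift [ 0.1229 -0.001   0.0013]
```

View pics/s2.png

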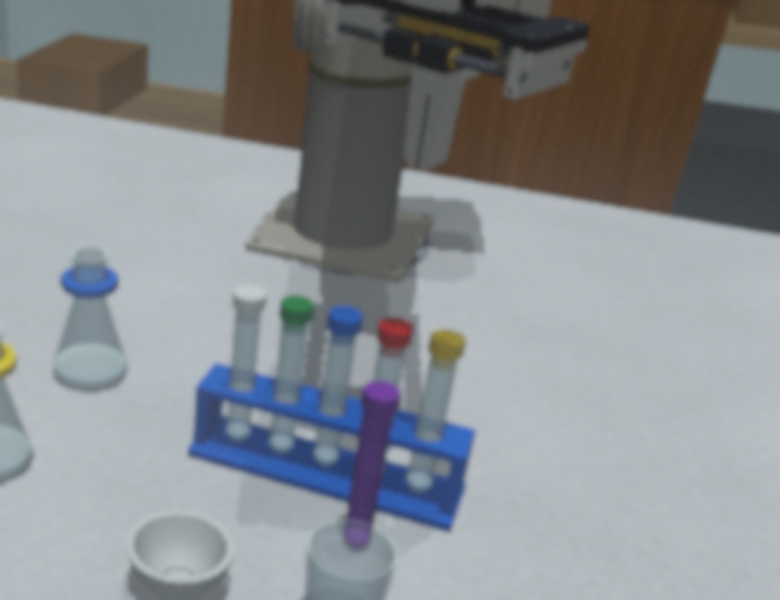

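The picture shows all tubes undisturbed, with the red stopper at crop px (395,330). The gripper body is high at (450,40), and I see no fingers where I expected them, near (400,200). I'll project the TCP and check before coming down.

```bash
python3 - <<'E'
from h import *
s=arm.observe()
T=s["tcp_pos"]
for n in("scene","top"):
    p,d,K,R,t=grab(n)
    for dz in(0,.03,.084,.12,.2):
        q=cv2.projectPoints((T+[0,0,dz])[None],R,t,K,None)[0].ravel(); u,v=q.round().astype(int)
        print(n,dz,q.round(1),"cropS",((q-[200,40])*2.5).round(), "depth exp",(R@(T+[0,0,dz])+t)[2].round(3),"got",d[v,u] if 0<=u<512 and 0<=v<384 else None)
    if n=="top": cv2.imwrite("pics/t2.png",cv2.resize(p[...,::-1],(800,600)))
    else: cv2.imwrite("pics/s3.png",cv2.resize(p[0:240,200:512,::-1],(780,600),interpolation=2))
E
```

```text
scene 0 [368.4 107.3] cropS [421. 168.] depth exp 0.846 got 0.83502537
scene 0.03 [370.9  92.8] cropS [427. 132.] depth exp 0.83 got 0.8202321
scene 0.084 [375.6  65.1] cropS [439.  63.] depth exp 0.801 got 0.76032
scene 0.12 [378.9  45.5] cropS [447.  14.] depth exp 0.782 got 0.75767374
scene 0.2 [386.9  -1.6] cropS [ 467. -104.] depth exp 0.739 got None
top 0 [137.9 215.7] cropS [-155.  439.] depth exp 0.627 got 0.50462127
top 0.03 [132.2 212.3] cropS [-170.  431.] depth exp 0.598 got 0.4922806
top 0.084 [120.4 205.3] cropS [-199.  413.] depth exp 0.545 got 0.4522604
top 0.12 [111.2 199.8] cropS [-222.  400.] depth exp 0.51 got 0.41770315
top 0.2 [ 85.4 184.5] cropS [-286.  361.] depth exp 0.433 got 0.28671166
```

View pics/t2.png

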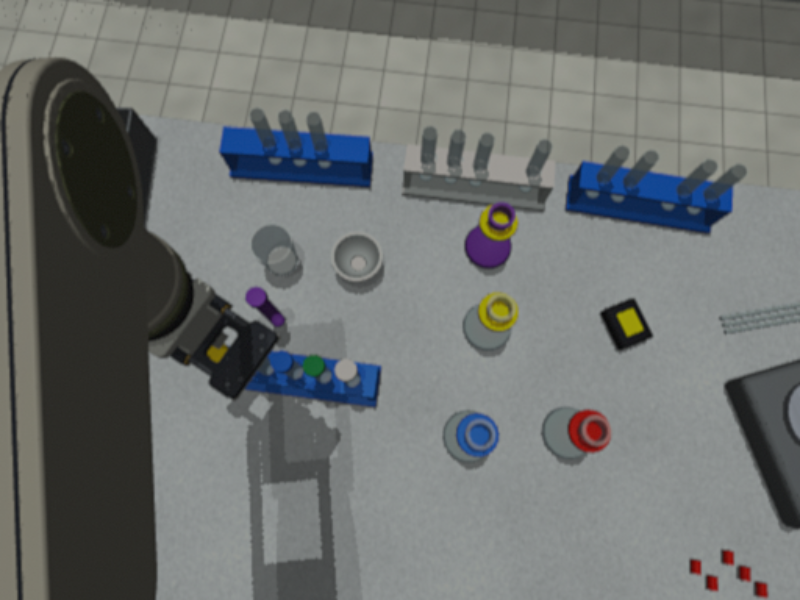

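View pics/s3.png

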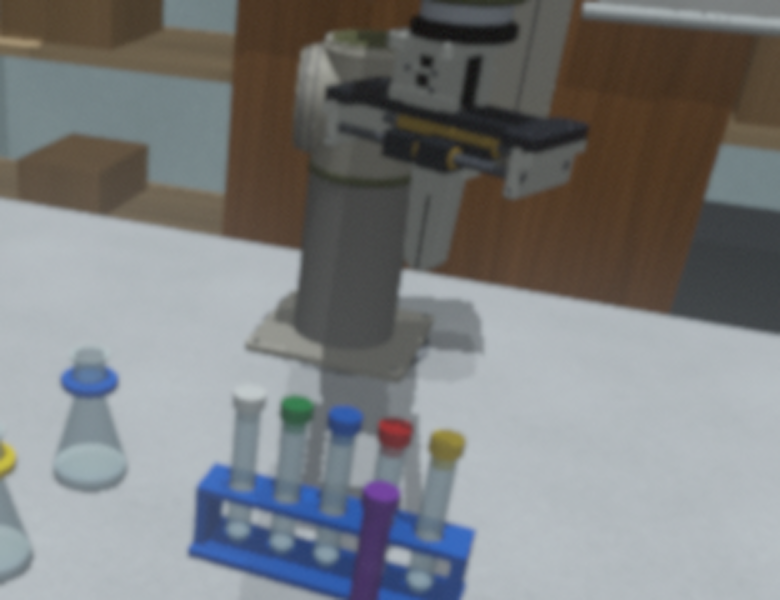

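The projected TCP falls at (421,268) in this crop, exactly where the pale closed fingers end, and the depth there matches a finger surface (0.835 against 0.846). The hand is therefore where reported, above the red stopper with clear space around it. I'll descend straight down.

Call:
{"fn": "move_arm", "kwargs": {
  "commands": [0, 0, 0, 0.02, 0, 0, -1, 0, 0, 0, 0.04, 0, 0, -1, 0, 0, 0, 0.06, 0, 0, -1, 0, 0, 0, 0.08, 0, 0, -1, 0, 0, 0, 0.095, 0, 0, -1, 0, 0, 0, 0.107, 0, 0, -1, 0, 0, 0, 0.115, 0, 0, -1, 0, 0, 0, 0.12, 0, 0, -1, 0, 0, 0, 0.122, 0, 0, -1, 0, 0, 0, 0.122, 0, 0, -1, 0, 0, 0, 0.122, 0, 0, -1, 0, 0, 0, 0.122, 0, 0, -1]
}}

```text
clock: 3.3
tcp_pos: [0.5454, 0.1773, 0.1998]
tool_rot: [0.69, 0.158, 0.689, -0.157]
ft_force: [-0.0, -0.4, 0.3]
width: 0.005
```

```bash
python3 g.py "(.545,.177,.198)"; python3 - <<'E'
from h import *
p,d,K,R,t=grab("scene"); cv2.imwrite("pics/s4.png",cv2.resize(p[100:220,290:440,::-1],(750,600),interpolation=2))
E
```

```text
3.3 [0.54539493 0.17730775 0.19975365] 0.005119403698400214 
 [[ 1.700e-03  4.339e-01  9.010e-01]
 [ 4.000e-04  9.010e-01 -4.339e-01]
 [-1.000e+00  1.000e-03  1.300e-03]]
(.545,.177,.198) tool shift [ 0.0018 -0.0005 -0.0002]
```

View pics/s4.png

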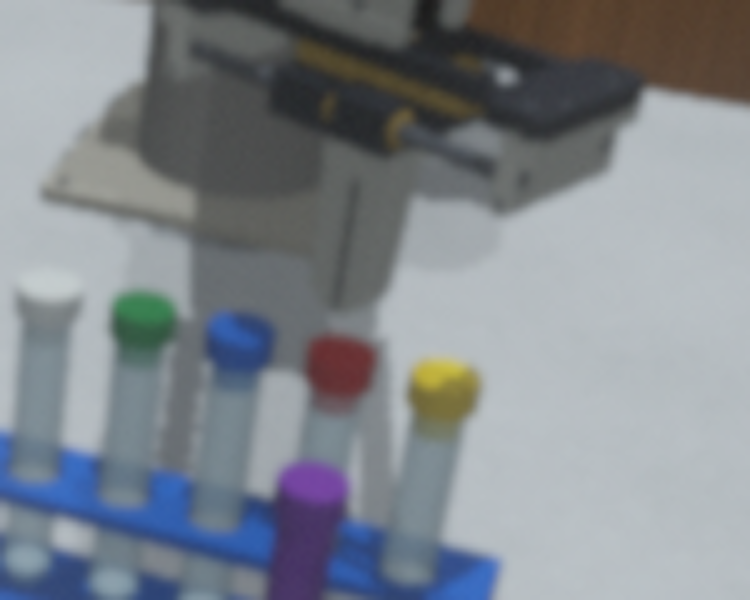

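The fingertips at (350,305) hang just above the red stopper at (340,345), with a small visible gap and nothing touched. I'll hold here for 3 s.

Call:
{"fn": "move_arm", "kwargs": {
  "commands": [0, 0, 0, 0.001, 0, 0, -1, 0, 0, 0, 0.001, 0, 0, -1, 0, 0, 0, 0.001, 0, 0, -1, 0, 0, 0, 0.001, 0, 0, -1, 0, 0, 0, 0.001, 0, 0, -1, 0, 0, 0, 0.001, 0, 0, -1, 0, 0, 0, 0.001, 0, 0, -1, 0, 0, 0, 0.001, 0, 0, -1, 0, 0, 0, 0.001, 0, 0, -1, 0, 0, 0, 0.001, 0, 0, -1, 0, 0, 0, 0.001, 0, 0, -1, 0, 0, 0, 0.001, 0, 0, -1]
}}

```text
clock: 4.35
tcp_pos: [0.5448, 0.1772, 0.1976]
tool_rot: [0.689, 0.157, 0.689, -0.157]
ft_force: [0.3, 0.1, -0.6]
width: 0.008
```

Call:
{"fn": "move_arm", "kwargs": {
  "commands": [0, 0, 0, 0, 0, 0, -1, 0, 0, 0, 0, 0, 0, -1, 0, 0, 0, 0, 0, 0, -1, 0, 0, 0, 0, 0, 0, -1, 0, 0, 0, 0, 0, 0, -1, 0, 0, 0, 0, 0, 0, -1, 0, 0, 0, 0, 0, 0, -1, 0, 0, 0, 0, 0, 0, -1, 0, 0, 0, 0, 0, 0, -1, 0, 0, 0, 0, 0, 0, -1, 0, 0, 0, 0, 0, 0, -1, 0, 0, 0, 0, 0, 0, -1]
}}

```text
clock: 5.35
tcp_pos: [0.5448, 0.1772, 0.1976]
tool_rot: [0.689, 0.157, 0.689, -0.157]
ft_force: [0.7, -0.6, -0.4]
width: 0.005
```

Call:
{"fn": "move_arm", "kwargs": {
  "commands": [0, 0, 0, 0, 0, 0, -1, 0, 0, 0, 0, 0, 0, -1, 0, 0, 0, 0, 0, 0, -1, 0, 0, 0, 0, 0, 0, -1, 0, 0, 0, 0, 0, 0, -1, 0, 0, 0, 0, 0, 0, -1, 0, 0, 0, 0, 0, 0, -1, 0, 0, 0, 0, 0, 0, -1, 0, 0, 0, 0, 0, 0, -1, 0, 0, 0, 0, 0, 0, -1, 0, 0, 0, 0, 0, 0, -1, 0, 0, 0, 0, 0, 0, -1]
}}

```text
clock: 6.35
tcp_pos: [0.5448, 0.1772, 0.1976]
tool_rot: [0.689, 0.157, 0.689, -0.157]
ft_force: [0.0, -0.9, 0.3]
width: 0.001
```

```bash
python3 g.py "(.545,.177,.32)" "(.508,-.308,.32)"
```

```text
6.35 [0.54481327 0.17715506 0.19762996] 0.0005736151718722961 
 [[-0.      0.4339  0.901 ]
 [-0.      0.901  -0.4339]
 [-1.     -0.     -0.    ]]
(.545,.177,.32) tool shift [-1.224e-01 -1.000e-04  2.000e-04]
(.508,-.308,.32) tool shift [-0.1224 -0.4531  0.1773]
```

Call:
{"fn": "move_arm", "kwargs": {
  "commands": [0, 0, 0, -0.025, 0, 0, -1, 0, 0, 0, -0.06, 0, 0, -1, 0, 0, 0, -0.1, 0, 0, -1, 0, 0, 0, -0.122, 0, 0, -1, 0, 0, 0, -0.122, -0.037, 0.0145, -1, 0, 0, 0, -0.122, -0.074, 0.029, -1, 0, 0, 0, -0.122, -0.111, 0.0435, -1, 0, 0, 0, -0.122, -0.148, 0.058, -1, 0, 0, 0, -0.122, -0.185, 0.0725, -1, 0, 0, 0, -0.122, -0.222, 0.087, -1, 0, 0, 0, -0.122, -0.259, 0.1015, -1, 0, 0, 0, -0.122, -0.296, 0.116, -1]
}}

```text
clock: 7.35
tcp_pos: [0.5204, -0.1417, 0.3199]
tool_rot: [0.69, 0.157, 0.689, -0.157]
ft_force: [0.8, -0.0, 0.4]
width: 0.004
```

Call:
{"fn": "move_arm", "kwargs": {
  "commands": [0, 0, 0, 0, -0.037, 0.0145, -1, 0, 0, 0, 0, -0.074, 0.029, -1, 0, 0, 0, 0, -0.11, 0.043, -1, 0, 0, 0, 0, -0.135, 0.053, -1, 0, 0, 0, 0, -0.15, 0.059, -1, 0, 0, 0, 0, -0.157, 0.0613, -1, 0, 0, 0, 0, -0.157, 0.0613, -1, 0, 0, 0, 0, -0.157, 0.0613, -1, 0, 0, 0, 0, -0.157, 0.0613, -1, 0, 0, 0, 0, -0.157, 0.0613, -1]
}}

```text
clock: 8.18
tcp_pos: [0.5086, -0.3063, 0.32]
tool_rot: [0.69, 0.157, 0.689, -0.157]
ft_force: [-0.5, 0.1, -0.0]
width: 0.006
```

```bash
python3 g.py "(.508,-.308,.166)"; python3 - <<'E'
from h import *
p,d,K,R,t=grab("scene"); cv2.imwrite("pics/s5.png",cv2.resize(p[0:240,60:380,::-1],(800,600),interpolation=2))
for q in arm.spot_point("flask_red_mouth","scene"): print(q["uv"],q["conf"],ray_z(q["uv"],.146,K,R,t).round(4))
print((cv2.projectPoints(arm.observe()["tcp_pos"][None],R,t,K,None)[0].ravel()-[60,0])*2.5)
E
```

```text
8.1833 [ 0.50856139 -0.3063321   0.31996339] 0.005882345227312357 
 [[ 5.000e-04  4.321e-01  9.018e-01]
 [ 1.000e-04  9.018e-01 -4.321e-01]
 [-1.000e+00  2.000e-04  4.000e-04]]
(.508,-.308,.166) tool shift [ 0.154  -0.0018  0.0002]
[178.9, 136.0] 0.8 [ 0.521  -0.2987  0.146 ]
[177.3, 180.8] 0.59 [ 0.7143 -0.1753  0.146 ]
[292.4, 216.6] 0.37 [0.7278 0.0976 0.146 ]
[310.3, 221.9] 0.36 [0.7288 0.1345 0.146 ]
[283.80775595 171.14031266]
```

View pics/s5.png

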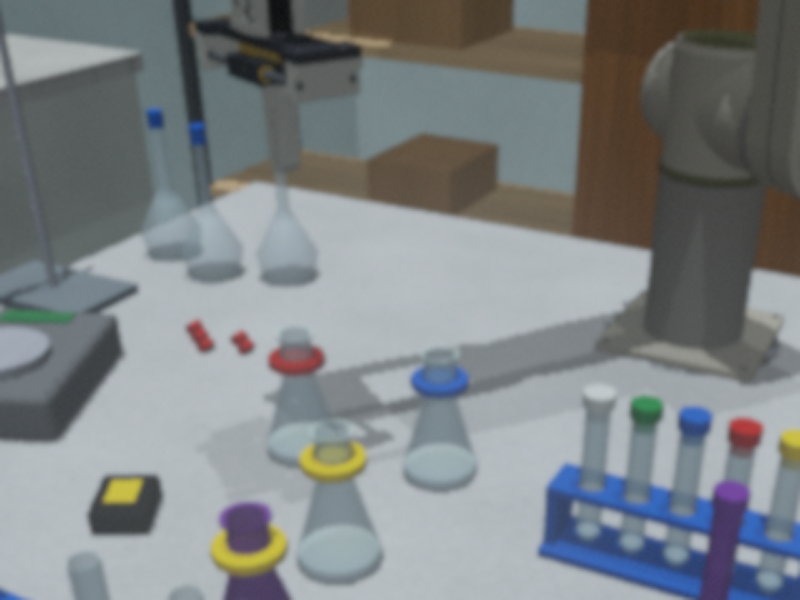

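The closed fingertips at (284,171) hang above the red-collared flask, whose mouth is at (296,336). The detector's first hit is on that flask; the 0.59 hit is the yellow flask. The path down is free, so I'll descend.

Call:
{"fn": "move_arm", "kwargs": {
  "commands": [0, 0, 0, 0.02, 0, 0, -1, 0, 0, 0, 0.045, 0, 0, -1, 0, 0, 0, 0.07, 0, 0, -1, 0, 0, 0, 0.095, 0, 0, -1, 0, 0, 0, 0.115, 0, 0, -1, 0, 0, 0, 0.13, 0, 0, -1, 0, 0, 0, 0.141, 0, 0, -1, 0, 0, 0, 0.149, 0, 0, -1, 0, 0, 0, 0.153, 0, 0, -1, 0, 0, 0, 0.153, 0, 0, -1, 0, 0, 0, 0.153, 0, 0, -1, 0, 0, 0, 0.153, 0, 0, -1]
}}

```text
clock: 9.28
tcp_pos: [0.5086, -0.3083, 0.168]
tool_rot: [0.69, 0.157, 0.689, -0.158]
ft_force: [0.3, -0.0, -0.4]
width: 0.003
```

```bash
python3 g.py "(.508,-.308,.166)"; python3 - <<'E'
from h import *
p,d,K,R,t=grab("scene"); cv2.imwrite("pics/s6.png",cv2.resize(p[70:190,110:260,::-1],(750,600),interpolation=2))
E
```

```text
9.2833 [ 0.50864119 -0.30831709  0.16797123] 0.003004747644739134 
 [[ 1.600e-03  4.339e-01  9.010e-01]
 [-1.200e-03  9.010e-01 -4.339e-01]
 [-1.000e+00 -3.000e-04  2.000e-03]]
(.508,-.308,.166) tool shift [ 0.002   0.     -0.0007]
```

View pics/s6.png

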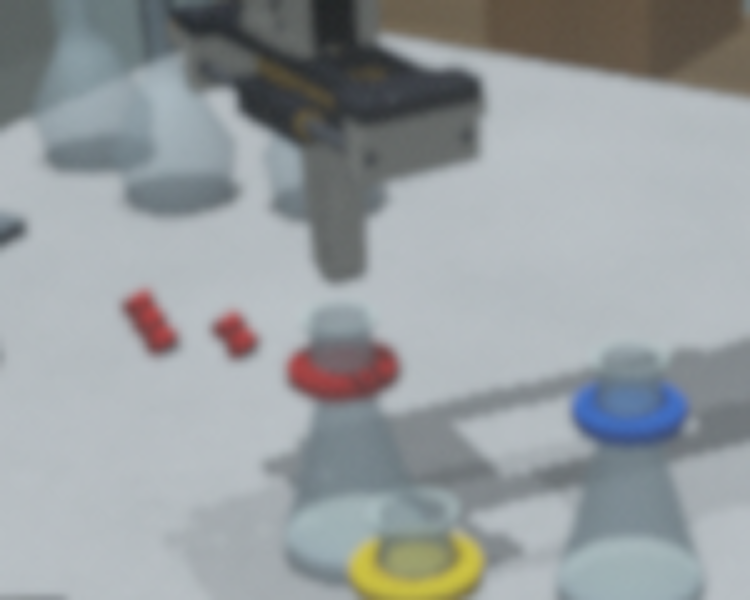

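The fingertips at (340,275) are centred above the red-collared flask's mouth at (340,318), with a clear gap. I'll hold for 3 s, then lift 0.24 m.

Call:
{"fn": "move_arm", "kwargs": {
  "commands": [0, 0, 0, 0, 0, 0, -1, 0, 0, 0, 0, 0, 0, -1, 0, 0, 0, 0, 0, 0, -1, 0, 0, 0, 0, 0, 0, -1, 0, 0, 0, 0, 0, 0, -1, 0, 0, 0, 0, 0, 0, -1, 0, 0, 0, 0, 0, 0, -1, 0, 0, 0, 0, 0, 0, -1, 0, 0, 0, 0, 0, 0, -1, 0, 0, 0, 0, 0, 0, -1, 0, 0, 0, 0, 0, 0, -1, 0, 0, 0, 0, 0, 0, -1]
}}

```text
clock: 10.33
tcp_pos: [0.508, -0.3079, 0.1666]
tool_rot: [0.689, 0.157, 0.689, -0.157]
ft_force: [-0.0, -0.1, -0.1]
width: 0.009
```

Call:
{"fn": "move_arm", "kwargs": {
  "commands": [0, 0, 0, 0, 0, 0, -1, 0, 0, 0, 0, 0, 0, -1, 0, 0, 0, 0, 0, 0, -1, 0, 0, 0, 0, 0, 0, -1, 0, 0, 0, 0, 0, 0, -1, 0, 0, 0, 0, 0, 0, -1, 0, 0, 0, 0, 0, 0, -1, 0, 0, 0, 0, 0, 0, -1, 0, 0, 0, 0, 0, 0, -1, 0, 0, 0, 0, 0, 0, -1, 0, 0, 0, 0, 0, 0, -1, 0, 0, 0, 0, 0, 0, -1]
}}

```text
clock: 11.33
tcp_pos: [0.508, -0.3079, 0.1666]
tool_rot: [0.689, 0.157, 0.689, -0.157]
ft_force: [-0.3, -0.1, 0.1]
width: 0.006
```

Call:
{"fn": "move_arm", "kwargs": {
  "commands": [0, 0, 0, 0, 0, 0, -1, 0, 0, 0, 0, 0, 0, -1, 0, 0, 0, 0, 0, 0, -1, 0, 0, 0, 0, 0, 0, -1, 0, 0, 0, 0, 0, 0, -1, 0, 0, 0, 0, 0, 0, -1, 0, 0, 0, 0, 0, 0, -1, 0, 0, 0, 0, 0, 0, -1, 0, 0, 0, 0, 0, 0, -1, 0, 0, 0, 0, 0, 0, -1, 0, 0, 0, 0, 0, 0, -1, 0, 0, 0, 0, 0, 0, -1]
}}

```text
clock: 12.33
tcp_pos: [0.508, -0.3079, 0.1666]
tool_rot: [0.689, 0.157, 0.689, -0.157]
ft_force: [0.5, 0.4, -0.5]
width: -0.0
```

Call:
{"fn": "move_arm", "kwargs": {
  "commands": [0, 0, 0, -0.025, 0, 0, -1, 0, 0, 0, -0.055, 0, 0, -1, 0, 0, 0, -0.09, 0, 0, -1, 0, 0, 0, -0.125, 0, 0, -1, 0, 0, 0, -0.16, 0, 0, -1, 0, 0, 0, -0.19, 0, 0, -1, 0, 0, 0, -0.215, 0, 0, -1, 0, 0, 0, -0.23, 0, 0, -1, 0, 0, 0, -0.24, 0, 0, -1, 0, 0, 0, -0.24, 0, 0, -1, 0, 0, 0, -0.24, 0, 0, -1, 0, 0, 0, -0.24, 0, 0, -1]
}}

```text
clock: 13.33
tcp_pos: [0.5077, -0.3077, 0.4047]
tool_rot: [0.689, 0.158, 0.69, -0.157]
ft_force: [0.9, 0.3, -0.4]
width: 0.003
```

Call:
{"fn": "move_arm", "kwargs": {
  "commands": [0, 0, 0, 0, 0, 0, -1, 0, 0, 0, 0, 0, 0, -1, 0, 0, 0, 0, 0, 0, -1, 0, 0, 0, 0, 0, 0, -1, 0, 0, 0, 0, 0, 0, -1, 0, 0, 0, 0, 0, 0, -1]
}}

```text
clock: 13.83
tcp_pos: [0.508, -0.3079, 0.4066]
tool_rot: [0.689, 0.157, 0.689, -0.157]
ft_force: [-0.2, 0.1, -0.6]
width: 0.006
```

```bash
python3 - <<'E'
from h import *
s=arm.observe(); print(s["clock"],s["tcp_pos"],s["ft_force"],abs(s["dq"]).max())
p,d,K,R,t=grab("scene"); cv2.imwrite("pics/s7.png",cv2.resize(p[...,::-1],(800,600)))
E
```

```text
13.8333 [ 0.507992   -0.30787563  0.40658171] [-0.15990191  0.07988083 -0.6037334 ] 0.002049054105233896
```

View pics/s7.png

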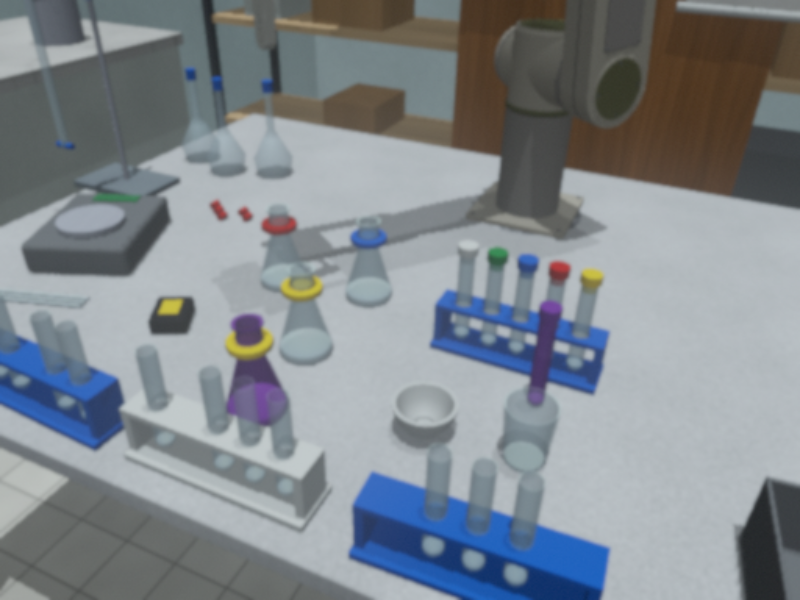

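Everything stands at the same pixels as in the first picture: red stopper (559,270), red flask (280,222). The fingers are high, at (263,45), and the arm is at rest.

```bash
python3 -c "
from bench import arm
print(arm.sign_off())"
```

```text
the job is handed in; nothing more can be done
None
```

I pointed at the red-stoppered tube, then at the mouth of the red-collared flask, lifted clear, and handed the job in at about 14 s on the robot's clock.

| Step | Fingertip position (m) | Gap above the target | Hold |
|---|---|---|---|
| Red stopper | (0.545, 0.177, 0.198) | about 2 cm | 3 s |
| Red flask mouth | (0.508, -0.308, 0.167) | about 2 cm | 3 s |
| Final lift | (0.508, -0.308, 0.407) | about 26 cm above the flask | until hand-in |

**Contact:** the fingers were shut throughout. The force readings I took stayed under about 1.5 N, which is noise. The last picture shows every object where it was at the start.

**Disagreements:**
- The two cameras differed by 3–6 mm on the target positions. I used the top-view values for the stopper and an average for the flask.
- The detector also gave false hits on the beaker and purple tube area and on the yellow flask. I rejected these by colour and position.
- A later single reading of the red flask's mouth was about 15 mm off. I did not follow it, because the close-up showed the fingertips centred over the mouth.

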